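Shut and lock the junction-box lid

ROBOT

A 7-joint arm with a two-finger parallel gripper is mounted at the origin on the work surface. World frame = base frame: x ahead of the robot, y to its left, z up, the work surface at z = 0. Lengths are in m, angles in rad, forces in N, time in s.
With the tool pointing down it reaches from about 0.4 to 0.85 m from the base axis. Payload 10.4 kg.
Tool frame: the origin (TCP) lies between the finger pads; the fingertips stand tip_extent ahead of it and the grasp point (between the pads) lies 2 mm behind it (tip_extent is the distance from the TCP to the fingertips, in m); z points along the fingers, y is the direction in which the jaws open and shut (so a half turn about z gives the same grasp; the last joint's range is limited). The gripper opens to 87 mm and grips with 3 to 60 N. Pads are 19 mm wide; open, the fingers measure 117 mm over their backs; the gripper's body (75 mm by 190 mm) begins 51 mm behind the grasp point.
Start: joints at [1.237, 0.332, -0.065, 1.46, 0.022, 1.35, -0.088], TCP at [0.191, -0.595, 0.202] pointing down, gripper open.
Joint ranges: [-2.6, 2.6], [-0.5, 2.12], [-1.47, 1.34], [0.16, 2.42], [-1.27, 4.41], [0.06, 2.06], [-2.6, 2.6]. Speed limits (rad/s): [2.22, 2.22, 2.79, 2.79, 3.14, 3.14, 3.14].

INTERFACE

Orientations are given as a unit quaternion [x, y, z, w].
In Python, from bench import read_state, camera, camera_params, close_job, tip_extent gives the robot as it stands. The module is installed in compiled form; this text tells all that it offers.
- The arm moves only by the tool send_rows, never from a script. Its argument "steps" is a list of rows, each a list of 7 numbers: the turn, a rotation vector about the tool's x, y, z in degrees, then the shift along the tool's x, y, z in m, then the gripper's target within -1 to 1 (shut at 1, half-way at 0, fully open at -1). In form: [[ax, ay, az, x, y, z, jaw], ...]. A call has exactly 10 rows; each row shifts and turns the pose as measured when the row begins, along the tool's axes as they then stand; what a row does not reach is not made up. A row lasts 1/10 s, in which the tool goes at most 50 mm and 8.59 degrees, less where a joint would pass 70% of its speed; a pose out of reach is approached as far as the arm can. A call with a gripper value outside its range is refused whole. The fingers move at their own pace and stop on an object; "force" is the grip in N (left out, the last holds). Time passes only in rows, so rows that do not move let the fingers close, or fill a call up. It gives the time, the measured TCP pose, the force and the opening at its end, in the units of the state.
- read_state(): the state, without advancing time (a new reading comes with each control period).
- camera(name): name is "side" or "top"; returns (picture, depth): 420x560x3 uint8, blue, green, red; 420x560 float32, m along the optical axis (not along the pixel's ray), 0 where there is no reading.
- camera_params(name): a dict with "camera_matrix" (3x3 intrinsics, pixels), "world_from_camera" (4x4, takes a point from camera to world coordinates). Camera axes: x right, y down, z forward; pixel columns grow to the right and rows downward; lengths in m; the calibration is good to about 2 mm. A picture is of the moment at which its call begins. camera_params takes no time and is no camera call.
- close_job(): hands the job in, once; it reports no verdict.
The state is a dict: "time": time; "joint_positions": joint angles; "joint_vel": joint speeds; "joint_torque": joint torques, N m; "ee_pos": TCP position; "eef_rot": TCP orientation; "ft_force": force on the tool from outside, world axes, zero at the start; "torque": the same for the moment, N m; "width": finger opening in m.
Only numpy, scipy, OpenCV 4.12 (cv2) and the standard library are available. Lean on these libraries where they do the work, as an engineer would, in place of code of your own. Each camera call takes 0.05 s, during which the arm holds its last target.

TASK

The lid of the grey junction box stands ajar. Push it down shut with the fingertips; then set a fingertip in the slot of each of its two quarter-turn fasteners and turn both clockwise to the stop, so that the lid is locked. Only push and turn: do not lift the lid any further open, and leave the things lying around the box where they are.

Things in the scene. Friction and masses are not known exactly. Their poses are not given: they have to be found in the camera images.
- box: Grey sheet-metal junction box standing fixed on the bench, 270 mm (its x) by 360 mm (its y), 100 mm high without the lid. Origin at the centre of its underside; its -x side faces the robot, yawed up to 0.35 rad.
- lid (a joint): Lid angle in rad: 0 = shut on the box, grows as it opens; starts 0.1 to 0.3 and must not go above 0.45. A stiff hinge: the lid stays where it is left; pushing it down at the front takes about 2 to 6 N.
- lid_press (a point): A point on the lid's top face to push on, midway between the two fasteners (34 mm clear to each collar) and 20 mm behind the lid's front edge. The lid is a flat panel 270 x 360 x 10 mm; when it is shut this point is 110 mm above the bench. Axes as the lid: x from front to hinge, y to the left, z out of the top face.
- lid_hinge (a point): On the lid's hinge line (along the box's y, at its far upper edge, 100 mm above the bench), at mid-width, level with the lid's underside; moves with the lid. lid_press lies 250 mm from it towards the front, the fasteners' axes 170 mm.
- fastener_left (a joint): Turn of the left fastener (rad): 0 = fully open, slot from the lid's front edge to its hinge; grows clockwise seen from above; 1.571 = locked, at its end stop, slot parallel to the lid's front edge. Starts 0 to 0.6. Friction about 0.1 N m, no spring: it stays where it is left.
- slot_left (a point): Centre of the left fastener's top face, on its axis; +90 mm along the box's y. Steel disc, radius 45 mm, its top 18 mm above the lid's top face, in a fixed black collar of equal height (bore radius 46, outer 56). A slot 28 mm wide, 14 mm deep runs right across its centre, 92 mm long. Site x = along the slot, z = out of the lid; turns with it.
- fastener_right (a joint): Turn of the right fastener (rad): 0 = fully open, slot from the lid's front edge to its hinge; grows clockwise seen from above; 1.571 = locked, at its end stop, slot parallel to the lid's front edge. Starts 0 to 0.6. Friction about 0.1 N m, no spring: it stays where it is left.
- slot_right (a point): Centre of the right fastener's top face, on its axis; -90 mm along the box's y. Steel disc, radius 45 mm, its top 18 mm above the lid's top face, in a fixed black collar of equal height (bore radius 46, outer 56). A slot 28 mm wide, 14 mm deep runs right across its centre, 92 mm long. Site x = along the slot, z = out of the lid; turns with it.
- holder_block: Bystander, loose: dark steel tool-holder block 65 x 85 x 50 mm with a round shank 32 mm thick sticking 55 mm out of it along -x. Origin at the centre of the block's underside.
- turning_tool: Bystander, loose: lathe tool, 25 mm square shank, about 143 mm long along its x, lying on the bench. Origin on its underside, about 75 mm from the shank's end.
- insert_case: Bystander, loose: flat plastic insert case 65 x 120 x 18 mm. Origin at the centre of its underside.
- bottle: Bystander, loose: upright closed plastic bottle, radius 32 mm, 190 mm tall. Origin at the centre of its underside.

How it is judged:
By the outcome, as a careful person would: the job done as asked, in the order asked, and still so for the second after the job is handed in, with the robot touching nothing.
It also fails if it takes over 59 s, if anything falls off the work surface, if the arm or the gripper's body presses on something with over 40 N, if the wrist force passes 120 N, or if a joint passes its speed limit or range.

## Working session

There is one attempt and no reset: what is moved stays moved. The work goes in short steps, Python scripts to look and compute and a tool call to move; the robot and the scene stay as the last step left them, time stands still between calls to the robot, and variables do not carry over. Pictures are saved under pics/ and viewed, and the job is handed in when it is done.

Besides the shell and the picture viewer there is one more tool, called after ">>>" by a JSON object that holds its "name" and its "arguments", one argument or row to a line. send_rows: Moves the arm, as the interface text tells. Its arguments: {"type":"object","properties":{"steps":{"type":"array"},"force":{"type":"number"}},"required":["steps"]}

```bash
mkdir -p pics
python3 - <<'E'
from bench import *
import cv2,numpy as np
print(read_state()); print(tip_extent)
for n in("side","top"):
    p,d=camera(n); cv2.imwrite(f"pics/{n}0.png",p); np.save(f"pics/{n}0.npy",d); c=camera_params(n); print(c)
E
```

```text
{'time': 0.0, 'joint_positions': array([ 1.23738095,  0.33285682, -0.06470358,  1.46092554,  0.02159912,
        1.34990327, -0.08849605]), 'joint_vel': array([ 0.00060973, -0.0007783 ,  0.00022004,  0.0001754 ,  0.00123556,
        0.00062297, -0.00047077]), 'joint_torque': array([-3.14872148e-05, -6.23257756e+01,  2.46537843e-02, -3.89906895e+01,
       -6.13566348e-02,  3.94873763e-02,  8.36079153e-05]), 'ee_pos': array([ 0.19101697, -0.59466322,  0.20117091]), 'eef_rot': array([ 9.87946117e-01,  1.54796582e-01, -1.39110815e-04, -6.84754329e-04]), 'ft_force': array([-0.60719327, -0.36522115,  0.95507502]), 'torque': array([0.02257348, 0.05056624, 0.0219493 ]), 'width': 0.08709185158042654}
0.017
{'camera_matrix': array([[392.95473826,   0.        , 277.39350607],
       [  0.        , 392.95473826, 208.47185946],
       [  0.        ,   0.        ,   1.        ]]), 'world_from_camera': array([[-0.72610866, -0.3392176 ,  0.59807828, -0.03465388],
       [-0.68755792,  0.36517995, -0.62762068,  0.61749621],
       [-0.00550621, -0.86693427, -0.49839207,  0.55638894],
       [ 0.        ,  0.        ,  0.        ,  1.        ]])}
{'camera_matrix': array([[459.46509171,   0.        , 285.71612089],
       [  0.        , 459.46509171, 214.55803903],
       [  0.        ,   0.        ,   1.        ]]), 'world_from_camera': array([[ 0.04588567, -0.97398767,  0.22190656,  0.34269023],
       [-0.99894222, -0.04407374,  0.01311294,  0.01162778],
       [-0.00299159, -0.22227353, -0.97497976,  1.07666297],
       [ 0.        ,  0.        ,  0.        ,  1.        ]])}
```

View pics/top0.png

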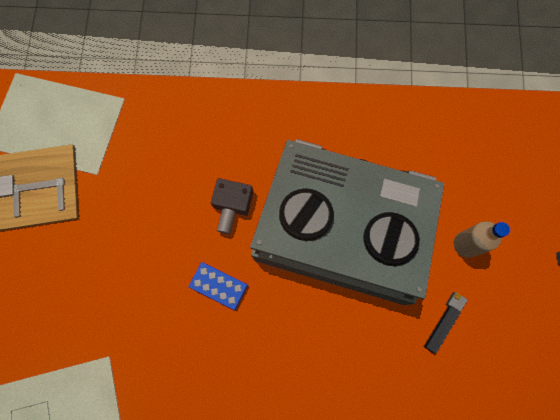

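View pics/side0.png

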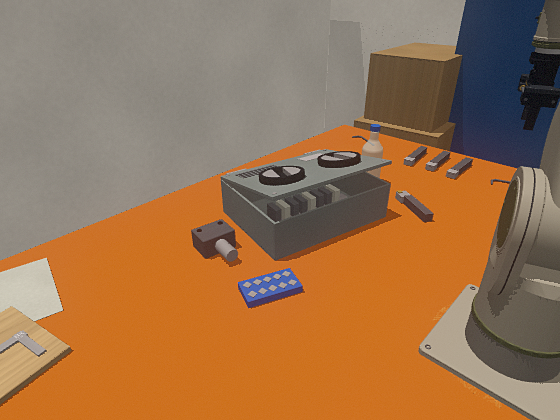

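The top view shows the lid with its fasteners at about (306,214) left and (391,239) right. The bottle is at (482,240), the tool at (445,322), the holder block at (232,200) and the case at (218,286). The side view shows the front edge of the lid raised.

```bash
cat > h.py <<'E'
import cv2,numpy as np
from bench import *
from scipy.spatial.transform import Rotation as R
def cloud(n,d):
    c=camera_params(n);K=c["camera_matrix"];T=c["world_from_camera"]
    v,u=np.indices(d.shape)
    P=np.stack([(u-K[0,2])/K[0,0]*d,(v-K[1,2])/K[1,1]*d,d],-1)
    return P@T[:3,:3].T+T[:3,3]
def plane(P):
    P=P[np.isfinite(P).all(1)]
    for _ in range(6):
        c=P.mean(0);n=np.linalg.svd(P-c,full_matrices=False)[2][2];n*=np.sign(n[2])
        r=(P-c)@n; P=P[abs(r)<max(.002,2*r.std())]
    return c,n,r.std()
def ray(n,uv,c,nn):
    q=camera_params(n);K=q["camera_matrix"];T=q["world_from_camera"]
    d=T[:3,:3]@np.linalg.inv(K)@[*uv,1];o=T[:3,3]
    return o+d*((c-o)@nn)/(d@nn)
def analyse(p,d,tag=""):
    W=cloud("top",d); hsv=cv2.cvtColor(p,cv2.COLOR_BGR2HSV)
    reg=np.zeros(d.shape,bool); reg[130:310,245:450]=1
    ok=reg&(d>0)&(W[...,2]>.085)&(W[...,2]<.25)
    dark=ok&(hsv[...,2]<50)
    grey=ok&(hsv[...,2]>70)&(hsv[...,2]<140)&(hsv[...,1]<70)
    ero=cv2.erode(grey.astype(np.uint8),np.ones((3,3)))>0
    c,n,s=plane(W[ero]); print("lid plane",c,n,s,"tilt",np.arccos(n[2]))
    out=p.copy()
    cs,_=cv2.findContours(dark.astype(np.uint8)*255,cv2.RETR_EXTERNAL,cv2.CHAIN_APPROX_NONE)
    res=[]
    for k in cs:
        if cv2.contourArea(k)<1000: continue
        e=cv2.fitEllipse(cv2.convexHull(k)); cv2.ellipse(out,e,(0,255,0),1)
        ctr=ray("top",e[0],c+n*.018,n); 
        # slot: dark inside radius 0.036
        m=dark&(np.linalg.norm(W-ctr,axis=2)<.036)
        q=np.array([ray("top",(u,v),c+n*.018,n) for v,u in np.argwhere(m)])
        xy=q[:,:2]-q[:,:2].mean(0); a=np.linalg.svd(xy,full_matrices=False)[2][0]
        if a[0]<0:a=-a
        print("fast",e,ctr,"slot yaw",np.arctan2(a[1],a[0])); res.append((ctr,np.arctan2(a[1],a[0])))
    cv2.imwrite(f"pics/an{tag}.png",cv2.resize(out[120:320,230:460],None,fx=3,fy=3))
    return c,n,res,W
E
python3 - <<'E'
from h import *
p=cv2.imread("pics/top0.png");d=np.load("pics/top0.npy")
c,n,res,W=analyse(p,d,"0")
print("bench z",np.median(W[330:400,250:400,2]))
h=p
# corners & heights at others
for uv in[(482,240),(502,230),(459,298),(434,350),(241,195),(227,220),(218,286)]:print(uv,W[uv[1],uv[0]].round(3))
E
```

```text
lid plane [ 0.55337834 -0.11462888  0.13983545] [ 0.19645014 -0.04749829  0.97936268] 0.0012068009570373238 tilt 0.20351264548749418
fast ((391.1966552734375, 238.88385009765625), (52.24174499511719, 56.92045211791992), 122.96641540527344) [ 0.51000855 -0.19054293  0.16323252] slot yaw -0.3273779067665639
fast ((306.1611022949219, 214.48660278320312), (51.697105407714844, 54.91389465332031), 112.71018981933594) [ 0.55266173 -0.0177275   0.16305814] slot yaw -0.5625863742647377
bench z 0.0001722602099705206
(482, 240) [ 0.522 -0.386  0.132]
(502, 230) [ 0.532 -0.4    0.193]
(459, 298) [ 0.407 -0.373  0.025]
(434, 350) [ 0.292 -0.314  0.023]
(241, 195) [0.618 0.131 0.052]
(227, 220) [0.56  0.161 0.037]
(218, 286) [0.41  0.173 0.013]
```

```bash
ls pics
```

```text
an0.png
side0.npy
side0.png
top0.npy
top0.png
```

Lid tilt is about 0.20 rad and box yaw about -0.24. The derived hinge height of 0.101 m matches the given 0.100 m. I'll close the fingers while travelling towards a point above lid_press.

>>> {"name": "send_rows", "arguments": {
  "steps": [
    [0, 0, 0, 0.015, -0.015, -0.005, 1],
    [0, 0, 0, 0.03, -0.031, -0.003, 1],
    [0, 0, 0, 0.03, -0.031, -0.003, 1],
    [0, 0, 0, 0.03, -0.031, -0.003, 1],
    [0, 0, 0, 0.03, -0.031, -0.003, 1],
    [0, 0, 0, 0.03, -0.031, -0.003, 1],
    [0, 0, 0, 0.03, -0.031, -0.003, 1],
    [0, 0, 0, 0.03, -0.031, -0.003, 1],
    [0, 0, 0, 0.03, -0.031, -0.003, 1],
    [0, 0, 0, 0.03, -0.031, -0.003, 1]
  ],
  "force": 20
}}

```text
time: 1.1
ee_pos: [0.3736, -0.2173, 0.2297]
eef_rot: [0.989, 0.15, -0.003, -0.003]
ft_force: [1.2, -0.2, 0.1]
width: 0.0151
```

```bash
cat >> h.py <<'E'
def to(t,yaw):
    s=read_state();Rt=R.from_quat(s["eef_rot"])
    y=Rt.as_matrix()[:,1]; cur=np.arctan2(y[1],y[0])
    # target: z down, y at yaw (nearest half turn)
    yaw=cur+(yaw-cur+np.pi/2)%np.pi-np.pi/2
    Y=np.array([np.cos(yaw),np.sin(yaw),0]);Z=np.array([0,0,-1.]);X=np.cross(Y,Z)
    G=R.from_matrix(np.stack([X,Y,Z],1))
    rv=(Rt.inv()*G).as_rotvec(degrees=True)
    d=np.array(t)-s["ee_pos"]
    print("t",round(s["time"],2),"ee",s["ee_pos"].round(4),"yaw",round(cur,3),"F",s["ft_force"].round(1),"M",s["torque"].round(2),"w",round(s["width"],4),"j7",s["joint_positions"][6].round(2))
    print("rot deg",rv.round(2),"shift tool now",Rt.inv().apply(d).round(4),"after rot",G.inv().apply(d).round(4))
E
python3 -c "
from h import *
to([.448,-.083,.22],-.24)"
```

```text
t 1.1 ee [ 0.3736 -0.2173  0.2297] yaw -1.271 F [ 1.2 -0.2  0.1] M [-0.04 -0.01 -0.  ] w 0.0151 j7 -0.81
rot deg [ -0.51   0.08 -59.05] shift tool now [ 0.1109 -0.1062  0.0098] after rot [0.1482 0.0404 0.0097]
```

>>> {"name": "send_rows", "arguments": {
  "steps": [
    [0, 0, -7.4, 0, 0, 0, 1],
    [0, 0, -7.4, 0, 0, 0, 1],
    [0, 0, -7.4, 0, 0, 0, 1],
    [0, 0, -7.4, 0, 0, 0, 1],
    [0, 0, -7.4, 0, 0, 0, 1],
    [0, 0, -7.4, 0, 0, 0, 1],
    [0, 0, -7.4, 0, 0, 0, 1],
    [0, 0, -7.4, 0.02, 0.005, 0, 1],
    [0, 0, 0, 0.04, 0.012, 0.003, 1],
    [0, 0, 0, 0.04, 0.012, 0.003, 1]
  ]
}}

```text
time: 2.1
ee_pos: [0.4242, -0.1204, 0.2223]
eef_rot: [0.772, 0.636, -0.002, -0.005]
ft_force: [0.1, 0.3, 0.5]
width: 0.0003
```

```bash
python3 -c "
from h import *
to([.448,-.083,.19],-.24)"
```

```text
t 2.1 ee [ 0.4242 -0.1204  0.2223] yaw -0.193 F [0.1 0.3 0.5] M [-0.01 -0.1  -0.06] w 0.0003 j7 0.02
rot deg [-0.6  -0.15  2.67] shift tool now [0.0412 0.0165 0.0323] after rot [0.042  0.0143 0.0323]
```

>>> {"name": "send_rows", "arguments": {
  "steps": [
    [-0.3, 0, 1.3, 0.018, 0.006, 0, 1],
    [-0.3, 0, 1.3, 0.015, 0.006, 0.005, 1],
    [0, 0, 0, 0.006, 0.003, 0.01, 1],
    [0, 0, 0, 0, 0, 0.01, 1],
    [0, 0, 0, 0, 0, 0.007, 1],
    [0, 0, 0, 0, 0, 0, 1],
    [0, 0, 0, 0, 0, 0, 1],
    [0, 0, 0, 0, 0, 0, 1],
    [0, 0, 0, 0, 0, 0, 1],
    [0, 0, 0, 0, 0, 0, 1]
  ]
}}

```text
time: 3.1
ee_pos: [0.4468, -0.082, 0.1867]
eef_rot: [0.785, 0.619, 0.0, -0.002]
ft_force: [1.4, -0.6, -0.4]
width: 0.0006
```

Run:
```python
from h import *
to([.448,-.083,.127],-.24)
p,d=camera("top"); cv2.imwrite("pics/t1.png",p)
p,d=camera("side"); cv2.imwrite("pics/s1.png",cv2.resize(p[80:300,180:440],None,fx=3,fy=2.7))
```

```text
t 3.1 ee [ 0.4468 -0.082   0.1867] yaw -0.235 F [ 1.4 -0.6 -0.4] M [-0.04 -0.05 -0.04] w 0.0006 j7 -0.14
rot deg [-0.17 -0.16  0.29] shift tool now [-0.0009  0.0016  0.0597] after rot [-0.0007  0.0014  0.0597]
```

View pics/s1.png

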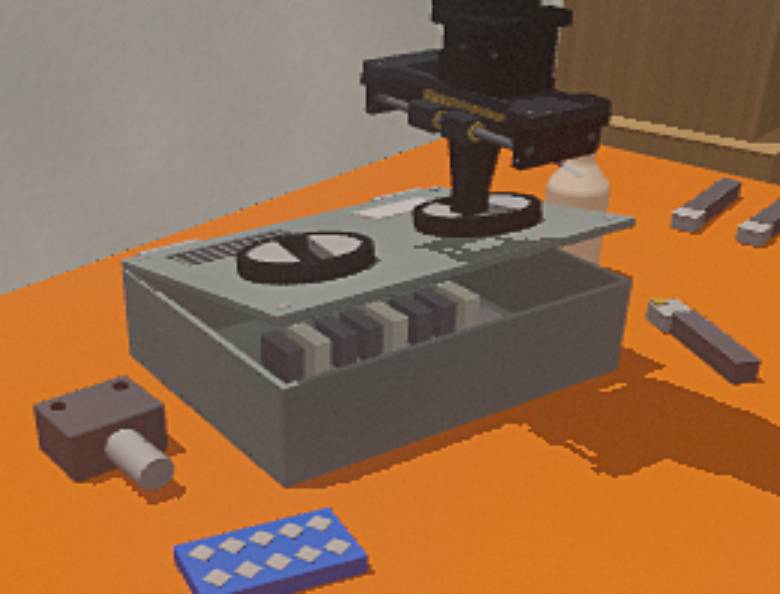

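The side view shows the closed fingertips at about (468,205), above the lid between the fasteners. I'll push down slowly.

>>> {"name": "send_rows", "arguments": {
  "steps": [
    [0, 0, 0, 0, 0, 0.005, 1],
    [0, 0, 0, 0, 0, 0.005, 1],
    [0, 0, 0, 0, 0, 0.006, 1],
    [0, 0, 0, 0, 0, 0.006, 1],
    [0, 0, 0, 0, 0, 0.006, 1],
    [0, 0, 0, 0, 0, 0.006, 1],
    [0, 0, 0, 0, 0, 0.006, 1],
    [0, 0, 0, 0, 0, 0.006, 1],
    [0, 0, 0, 0, 0, 0.005, 1],
    [0, 0, 0, 0, 0, 0.002, 1]
  ]
}}

```text
time: 4.2
ee_pos: [0.4462, -0.0813, 0.129]
eef_rot: [0.785, 0.62, -0.0, -0.003]
ft_force: [-2.6, 0.2, 3.8]
width: 0.0006
```

Run:
```python
from h import *
to([.446,-.083,.127],-.24)
```

```text
t 4.2 ee [ 0.4462 -0.0813  0.129 ] yaw -0.234 F [-2.6  0.2  3.8] M [0.09 0.46 0.02] w 0.0006 j7 -0.17
rot deg [-0.25 -0.16  0.32] shift tool now [-0.0017  0.0003  0.002 ] after rot [-0.0017  0.0003  0.002 ]
```

>>> {"name": "send_rows", "arguments": {
  "steps": [
    [0, 0, 0, 0, 0, 0.001, 1],
    [0, 0, 0, 0, 0, 0.001, 1],
    [0, 0, 0, 0, 0, 0.001, 1],
    [0, 0, 0, 0, 0, 0.001, 1],
    [0, 0, 0, 0, 0, 0.001, 1],
    [0, 0, 0, 0, 0, 0.001, 1],
    [0, 0, 0, 0, 0, 0.001, 1],
    [0, 0, 0, 0, 0, 0.001, 1],
    [0, 0, 0, 0, 0, 0.001, 1],
    [0, 0, 0, 0, 0, 0.001, 1]
  ]
}}

```text
time: 5.2
ee_pos: [0.4463, -0.0812, 0.1188]
eef_rot: [0.785, 0.62, -0.0, -0.002]
ft_force: [-2.6, -0.1, 3.4]
width: 0.0009
```

Run:
```python
from h import *
to([.446,-.083,.127],-.24)
```

```text
t 5.2 ee [ 0.4463 -0.0812  0.1188] yaw -0.234 F [-2.6 -0.1  3.4] M [ 0.11  0.46 -0.05] w 0.0009 j7 -0.18
rot deg [-0.21 -0.14  0.33] shift tool now [-0.0018  0.     -0.0082] after rot [-0.0018  0.0001 -0.0082]
```

Run:
```python
from h import *
p,d=camera("top"); cv2.imwrite("pics/t2.png",cv2.resize(p[100:320,200:480],None,fx=2.8,fy=2.7));np.save("pics/t2.npy",d)
p,d=camera("side"); cv2.imwrite("pics/s2.png",cv2.resize(p[80:300,180:440],None,fx=3,fy=2.7))
```

```text
(no output)
```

View pics/s2.png

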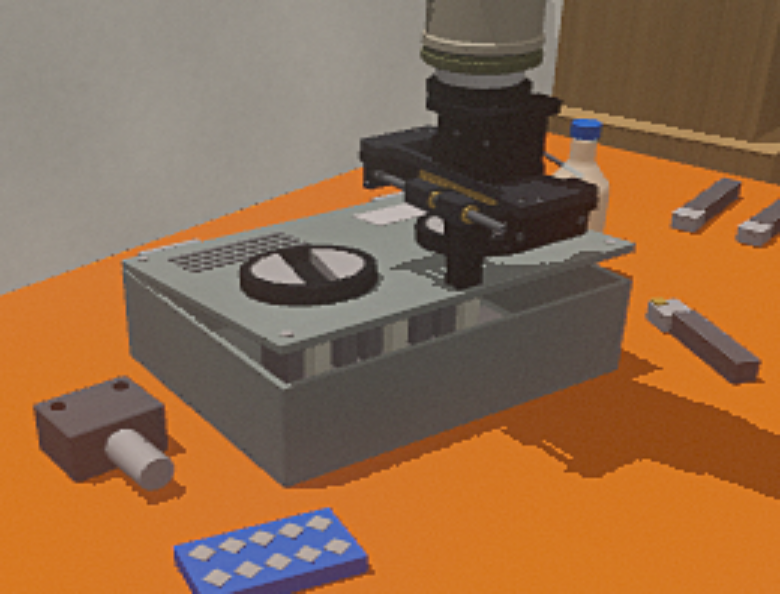

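View pics/t2.png

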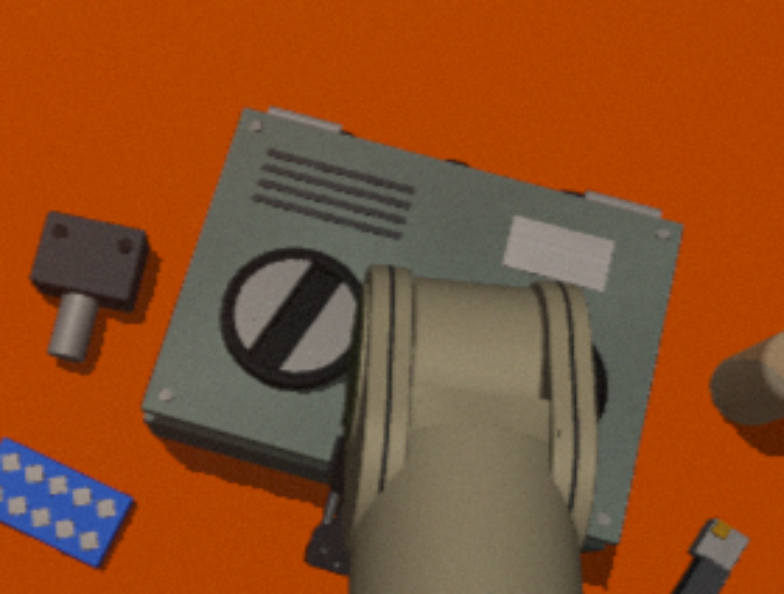

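Run:
```python
from h import *
import bench
print(tip_extent, type(tip_extent))
d=np.load("pics/t2.npy");W=cloud("top",d)
# lid back strip patches
m=np.zeros(d.shape,bool); m[150:260,262:320]=1; m&=(W[...,2]<.15)&(W[...,2]>.1)
m=cv2.erode(m.astype(np.uint8),np.ones((3,3)))>0
c,n,s=plane(W[m]);print(c,n,s,np.arccos(n[2]))
```

```text
0.017 <class 'float'>
[0.58139298 0.01412722 0.12684298] [ 0.10862996 -0.01431807  0.99397914] 0.0015190177177363973 0.10978993390316905
```

Run:
```python
from h import *
p,d=camera("side"); cv2.imwrite("pics/s3.png",cv2.resize(p[120:240,270:400],None,fx=6,fy=5,interpolation=cv2.INTER_CUBIC))
W=cloud("side",d)
for u,v in [(334,183),(334,178),(334,170),(330,190),(340,165),(345,165),(320,188),(350,182),(355,180)]: print(u,v,W[v,u].round(3),p[v,u])
```

```text
334 183 [ 0.438 -0.07   0.15 ] [29 36 43]
334 178 [ 0.438 -0.069  0.164] [29 34 38]
334 170 [ 0.439 -0.068  0.184] [32 33 41]
330 190 [ 0.438 -0.057  0.137] [65 72 70]
340 165 [ 0.429 -0.076  0.196] [34 37 43]
345 165 [ 0.39  -0.036  0.221] [54 56 64]
320 188 [ 0.461 -0.049  0.137] [138 146 142]
350 182 [ 0.425 -0.119  0.14 ] [83 90 91]
355 180 [ 0.423 -0.137  0.139] [85 92 94]
```

View pics/s3.png

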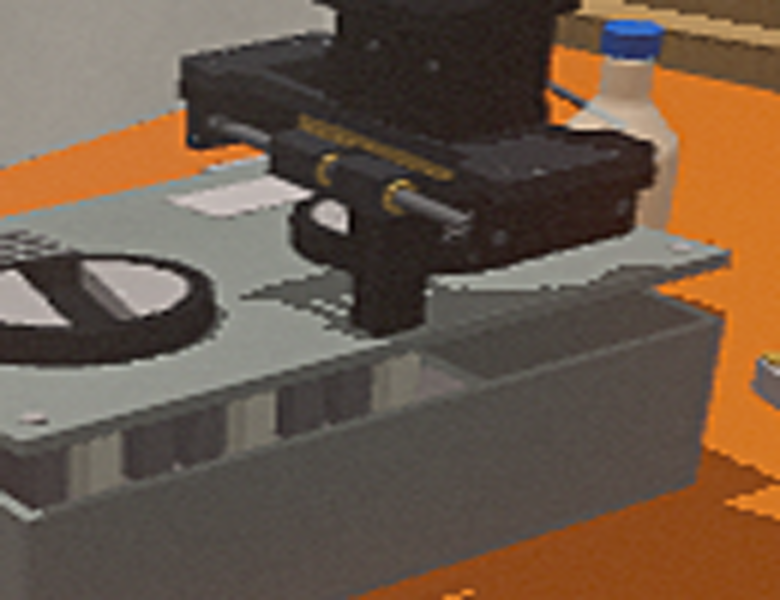

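Run:
```python
from h import *
q=camera_params("side");K=q["camera_matrix"];T=np.linalg.inv(q["world_from_camera"])
def pr(P):
    c=T[:3,:3]@P+T[:3,3];u=K@c;return (u[:2]/u[2]).round(1)
def s1(uv):return ((uv-[180,80])*[3,2.7]).round(0)
def s3(uv):return ((uv-[270,120])*[6,5]).round(0)
for z in (.170,.1867,.2357): print("s1",z,s1(pr(np.array([.4468,-.082,z]))))
for z in (.102,.1188,.138,.1678): print("s3",z,s3(pr(np.array([.4463,-.0812,z]))))
```

```text
s1 0.17 [463. 250.]
s1 0.1867 [465. 232.]
s1 0.2357 [469. 178.]
s3 0.102 [375. 392.]
s3 0.1188 [378. 362.]
s3 0.138 [381. 326.]
s3 0.1678 [386. 268.]
```

The side view shows the tips sitting on the lid, with the finger's lower end at about (390,333). That puts them some 15 mm above the reported TCP, so the true tip height differs from tip_extent. The lid is down to about 0.10 rad. I'll keep pushing and watch the force.

>>> {"name": "send_rows", "arguments": {
  "steps": [
    [0, 0, 0, 0, 0, 0.002, 1],
    [0, 0, 0, 0, 0, 0.002, 1],
    [0, 0, 0, 0, 0, 0.002, 1],
    [0, 0, 0, 0, 0, 0.002, 1],
    [0, 0, 0, 0, 0, 0.002, 1],
    [0, 0, 0, 0, 0, 0.001, 1],
    [0, 0, 0, 0, 0, 0.001, 1],
    [0, 0, 0, 0, 0, 0.001, 1],
    [0, 0, 0, 0, 0, 0.001, 1],
    [0, 0, 0, 0, 0, 0.001, 1]
  ]
}}

```text
time: 6.35
ee_pos: [0.446, -0.0811, 0.1024]
eef_rot: [0.785, 0.62, -0.0, -0.003]
ft_force: [-2.6, 0.6, 4.0]
width: -0.0
```

Run:
```python
from h import *
to([.446,-.083,.127],-.24)
p,d=camera("side"); cv2.imwrite("pics/s4.png",cv2.resize(p[120:240,270:400],None,fx=6,fy=5,interpolation=cv2.INTER_CUBIC))
W=cloud("side",d)
for u,v in [(330,190),(330,191),(320,188),(350,182),(355,180)]: print(u,v,W[v,u].round(3),p[v,u])
```

```text
t 6.35 ee [ 0.446  -0.0811  0.1024] yaw -0.234 F [-2.6  0.6  4. ] M [0.09 0.54 0.01] w -0.0 j7 -0.19
rot deg [-0.25 -0.15  0.33] shift tool now [-0.0018  0.0003 -0.0246] after rot [-0.0018  0.0004 -0.0246]
330 190 [ 0.45  -0.073  0.127] [34 34 43]
330 191 [ 0.449 -0.072  0.125] [29 33 41]
320 188 [ 0.481 -0.075  0.12 ] [141 150 147]
350 182 [ 0.446 -0.152  0.121] [155 163 159]
355 180 [ 0.441 -0.167  0.123] [155 162 159]
```

View pics/s4.png

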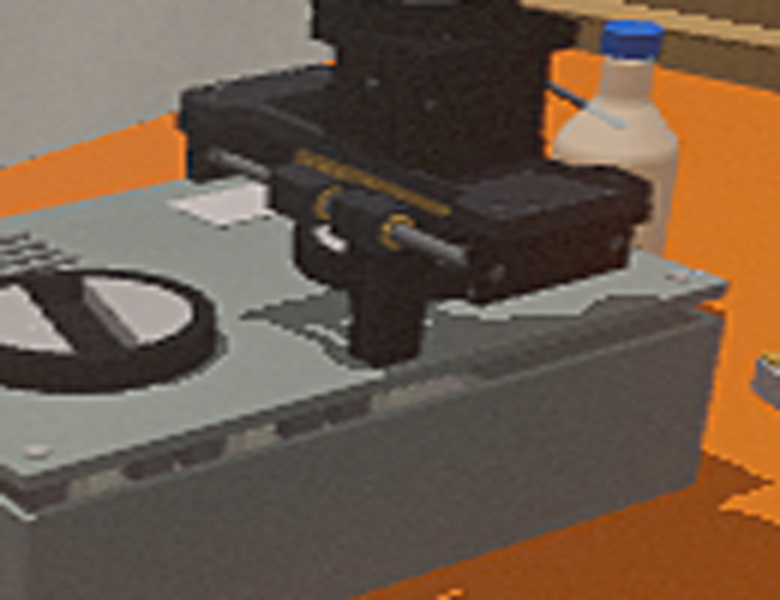

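The lid follows the tips: it is at about z=0.121 at the press point with the TCP at 0.102. Roughly 11 mm is left.

>>> {"name": "send_rows", "arguments": {
  "steps": [
    [0, 0, 0, 0, 0, 0.002, 1],
    [0, 0, 0, 0, 0, 0.002, 1],
    [0, 0, 0, 0, 0, 0.001, 1],
    [0, 0, 0, 0, 0, 0.001, 1],
    [0, 0, 0, 0, 0, 0.001, 1],
    [0, 0, 0, 0, 0, 0.001, 1],
    [0, 0, 0, 0, 0, 0.001, 1],
    [0, 0, 0, 0, 0, 0.001, 1],
    [0, 0, 0, 0, 0, 0.001, 1],
    [0, 0, 0, 0, 0, 0.001, 1]
  ]
}}

```text
time: 7.4
ee_pos: [0.4462, -0.0811, 0.0897]
eef_rot: [0.785, 0.62, -0.0, -0.002]
ft_force: [-9.8, 1.2, 19.9]
width: 0.0003
```

Run:
```python
from h import *
to([.446,-.083,.127],-.24)
p,d=camera("side"); cv2.imwrite("pics/s5.png",cv2.resize(p[120:240,270:400],None,fx=6,fy=5,interpolation=cv2.INTER_CUBIC))
W=cloud("side",d)
for u,v in [(320,188),(350,182),(355,180)]: print(u,v,W[v,u].round(3),p[v,u])
```

```text
t 7.4 ee [ 0.4462 -0.0811  0.0897] yaw -0.234 F [-9.8  1.2 19.9] M [ 0.34  2.07 -0.04] w 0.0003 j7 -0.2
rot deg [-0.23 -0.14  0.33] shift tool now [-0.0018  0.0001 -0.0373] after rot [-0.0019  0.0003 -0.0373]
320 188 [ 0.495 -0.094  0.109] [82 86 86]
350 182 [ 0.369 -0.029  0.19 ] [28 31 46]
355 180 [ 0.365 -0.041  0.193] [26 29 42]
```

View pics/s5.png

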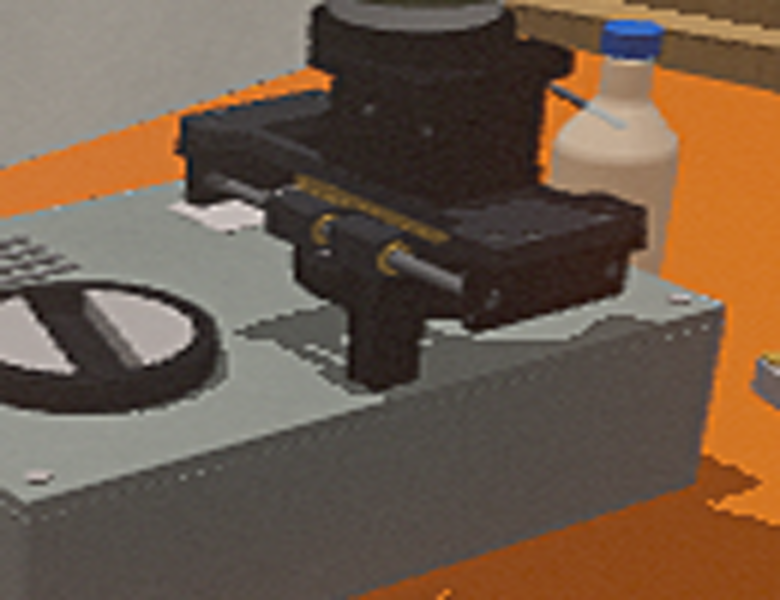

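The lid is shut: its edge is flush with the box and the reaction is 20 N. I'll lift straight up and set the jaws to half-open.

>>> {"name": "send_rows", "arguments": {
  "steps": [
    [0, 0, 0, 0, 0, -0.01, 1],
    [0, 0, 0, 0, 0, -0.02, 1],
    [0, 0, 0, 0, 0, -0.03, 0],
    [0, 0, 2, 0, 0, -0.01, 0],
    [0, 0, 4, 0, 0, 0, 0],
    [0, 0, 4, 0, 0, 0, 0],
    [0, 0, 4, 0, 0, 0, 0],
    [0, 0, 4, 0, 0, 0, 0],
    [0, 0, 0, 0, 0, 0, 0],
    [0, 0, 0, 0, 0, 0, 0]
  ]
}}

```text
time: 8.45
ee_pos: [0.4482, -0.0819, 0.1638]
eef_rot: [0.876, 0.482, 0.001, -0.001]
ft_force: [-0.3, -0.1, -0.5]
width: 0.0426
```

Run:
```python
from h import *
to([.5438,-.0146,.15],-.5626)
p,d=camera("side"); cv2.imwrite("pics/s6.png",cv2.resize(p[80:300,180:440],None,fx=3,fy=2.7))
p,d=camera("top"); cv2.imwrite("pics/t6.png",p);np.save("pics/t6.npy",d)
```

```text
t 8.45 ee [ 0.4482 -0.0819  0.1638] yaw -0.564 F [-0.3 -0.1 -0.5] M [-0.09 -0.12 -0.  ] w 0.0426 j7 -0.48
rot deg [ 0.02 -0.19 -0.1 ] shift tool now [0.108  0.0447 0.0142] after rot [0.1079 0.0449 0.0138]
```

View pics/s6.png

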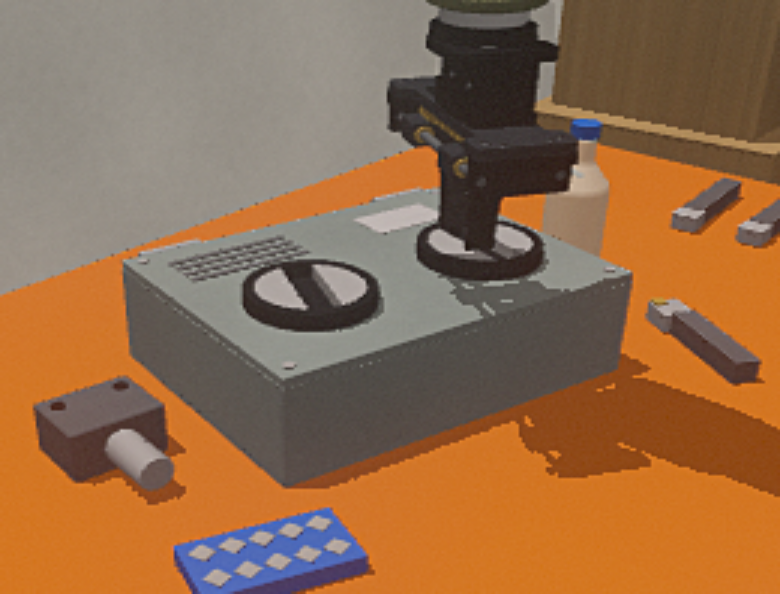

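View pics/t6.png

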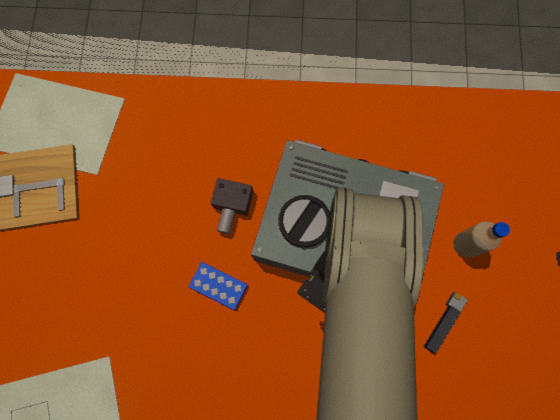

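The side view shows the lid staying shut, with the half-open fingers hanging clear above it near (478,245). The left fastener is unobstructed in both views, so I'll measure it now.

Run:
```python
from h import *
p=cv2.imread("pics/t6.png");d=np.load("pics/t6.npy")
W=cloud("top",d);hsv=cv2.cvtColor(p,cv2.COLOR_BGR2HSV)
m=np.zeros(d.shape,bool);m[185:262,272:330]=1
dark=m&(hsv[...,2]<50)&(W[...,2]<.15)&(W[...,2]>.1)
u8=dark.astype(np.uint8)*255
cs,_=cv2.findContours(u8,cv2.RETR_EXTERNAL,cv2.CHAIN_APPROX_NONE)
k=max(cs,key=cv2.contourArea);e=cv2.fitEllipse(cv2.convexHull(k));print(e,cv2.boundingRect(k))
ctr=ray("top",e[0],np.array([0,0,.128]),np.array([0,0,1.]));print(ctr)
mm=dark&(np.linalg.norm(W[...,:2]-ctr[:2],axis=2)<.036)
q=np.array([ray("top",(u,v),np.array([0,0,.128]),np.array([0,0,1.]))[:2] for v,u in np.argwhere(mm)])
a=np.linalg.svd(q-q.mean(0),full_matrices=False)[2][0];print("slot ctr",q.mean(0),"yaw",np.arctan2(a[1],a[0]))
g=(hsv[...,2]>70)&(W[...,2]>.1)&(W[...,2]<.12)
G=np.zeros_like(g);G[150:180,285:345]=1;c,n,s=plane(W[G&g]);print(c,n,s)
```

```text
((304.57720947265625, 221.28945922851562), (51.74163055419922, 52.846641540527344), 170.2674560546875) (279, 195, 51, 54)
[ 0.54585139 -0.01604541  0.128     ]
slot ctr [ 0.54397639 -0.01285442] yaw 2.5996045434910675
[ 0.68124972 -0.03098292  0.11029367] [ 0.00503658 -0.00126953  0.99998651] 0.0013186680284190092
```

>>> {"name": "send_rows", "arguments": {
  "steps": [
    [0, 0, 0, 0.022, 0.009, 0, 0],
    [0, 0, 0, 0.03, 0.012, 0, 0],
    [0, 0, 0, 0.03, 0.012, 0, 0],
    [0, 0, 0, 0.018, 0.008, 0, 0],
    [0, 0, 0, 0.007, 0.003, 0.005, 0],
    [0, 0, 0, 0, 0, 0.01, 0],
    [0, 0, 0, 0, 0, 0.01, 0],
    [0, 0, 0, 0, 0, 0.005, 0],
    [0, 0, 0, 0, 0, 0, 0],
    [0, 0, 0, 0, 0, 0, 0]
  ]
}}

```text
time: 9.55
ee_pos: [0.5425, -0.017, 0.1297]
eef_rot: [0.876, 0.482, -0.0, -0.001]
ft_force: [-0.9, -0.4, 1.0]
width: 0.0435
```

Run:
```python
from h import *
to([.545,-.0150,.098],-.555)
p,d=camera("side"); cv2.imwrite("pics/s7.png",cv2.resize(p[100:220,210:340],None,fx=6,fy=5,interpolation=cv2.INTER_CUBIC))
p,d=camera("top"); cv2.imwrite("pics/t7.png",p);np.save("pics/t7.npy",d)
```

```text
t 9.55 ee [ 0.5425 -0.017   0.1297] yaw -0.564 F [-0.9 -0.4  1. ] M [-0.04 -0.02  0.02] w 0.0435 j7 -0.74
rot deg [-0.08  0.02 -0.52] shift tool now [0.003  0.0011 0.0317] after rot [0.003  0.0011 0.0317]
```

View pics/s7.png

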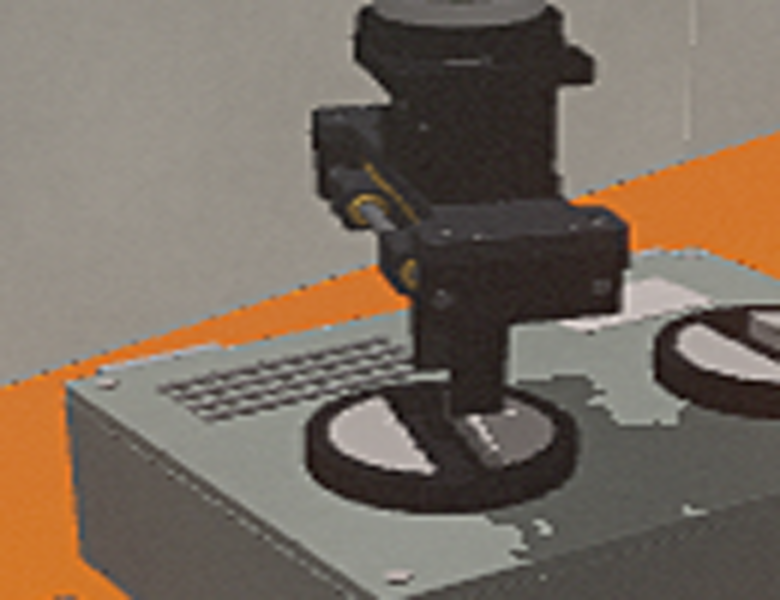

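View pics/t7.png

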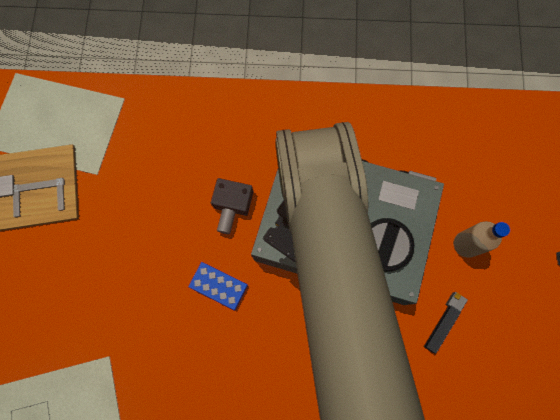

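Run:
```python
from h import *
q=camera_params("side");K=q["camera_matrix"];T=np.linalg.inv(q["world_from_camera"])
def pr(P):
    c=T[:3,:3]@P+T[:3,3];u=K@c;return (((u[:2]/u[2])-[210,100])*[6,5]).round(0)
s=read_state();M=R.from_quat(s["eef_rot"]).as_matrix()
for zt in(.013,-.019,-.025):
  for x,y in((-.0095,.022),(.0095,.022),(-.0095,.037),(.0095,.037),(-.0095,-.022),(.0095,-.022),(-.0095,-.037),(.0095,-.037)):
    print(zt,x,y,pr(s["ee_pos"]+M@[x,y,zt]))
print(pr(np.array([.545,-.015,.128])))
```

```text
0.013 -0.0095 0.022 [460. 426.]
0.013 0.0095 0.022 [415. 430.]
0.013 -0.0095 0.037 [450. 413.]
0.013 0.0095 0.037 [407. 417.]
0.013 -0.0095 -0.022 [489. 465.]
0.013 0.0095 -0.022 [443. 470.]
0.013 -0.0095 -0.037 [499. 479.]
0.013 0.0095 -0.037 [453. 484.]
-0.019 -0.0095 0.022 [460. 367.]
-0.019 0.0095 0.022 [415. 371.]
-0.019 -0.0095 0.037 [450. 355.]
-0.019 0.0095 0.037 [406. 359.]
-0.019 -0.0095 -0.022 [490. 405.]
-0.019 0.0095 -0.022 [443. 410.]
-0.019 -0.0095 -0.037 [500. 419.]
-0.019 0.0095 -0.037 [453. 423.]
-0.025 -0.0095 0.022 [460. 356.]
-0.025 0.0095 0.022 [415. 360.]
-0.025 -0.0095 0.037 [451. 344.]
-0.025 0.0095 0.037 [406. 348.]
-0.025 -0.0095 -0.022 [490. 394.]
-0.025 0.0095 -0.022 [443. 398.]
-0.025 -0.0095 -0.037 [501. 407.]
-0.025 0.0095 -0.037 [453. 412.]
[445. 427.]
```

The near fingertip's lower edge runs x 453–500 at y of about 412. This matches a tip 20 mm behind the TCP with the xy correct. I'll centre and descend into the left slot.

>>> {"name": "send_rows", "arguments": {
  "steps": [
    [0, 0, -0.5, 0.003, 0.001, 0, 0],
    [0, 0, 0, 0, 0, 0, 0],
    [0, 0, 0, 0, 0, 0.006, 0],
    [0, 0, 0, 0, 0, 0.006, 0],
    [0, 0, 0, 0, 0, 0.005, 0],
    [0, 0, 0, 0, 0, 0.005, 0],
    [0, 0, 0, 0, 0, 0.004, 0],
    [0, 0, 0, 0, 0, 0.003, 0],
    [0, 0, 0, 0, 0, 0, 0],
    [0, 0, 0, 0, 0, 0, 0]
  ]
}}

```text
time: 10.65
ee_pos: [0.5457, -0.0147, 0.0988]
eef_rot: [0.874, 0.487, 0.0, -0.0]
ft_force: [-0.3, 0.8, 0.0]
width: 0.0432
```

Run:
```python
from h import *
to([.545,-.0150,.098],-.555)
p,d=camera("side"); cv2.imwrite("pics/s8.png",cv2.resize(p[100:220,210:340],None,fx=6,fy=5,interpolation=cv2.INTER_CUBIC))
```

```text
t 10.65 ee [ 0.5457 -0.0147  0.0988] yaw -0.554 F [-0.3  0.8  0. ] M [-0.01 -0.03 -0.06] w 0.0432 j7 -0.76
rot deg [-0.01 -0.02  0.03] shift tool now [-0.0006 -0.0004  0.0008] after rot [-0.0006 -0.0004  0.0008]
```

View pics/s8.png

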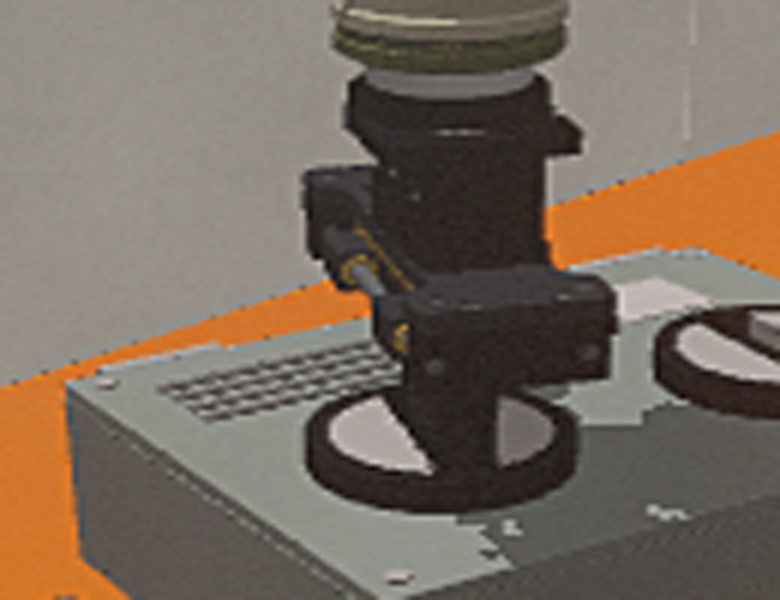

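The fingers are in the slot with no contact force. I'll turn clockwise.

>>> {"name": "send_rows", "arguments": {
  "steps": [
    [0, 0, 4, 0, 0, 0, 0],
    [0, 0, 6, 0, 0, 0, 0],
    [0, 0, 6, 0, 0, 0, 0],
    [0, 0, 6, 0, 0, 0, 0],
    [0, 0, 6, 0, 0, 0, 0],
    [0, 0, 6, 0, 0, 0, 0],
    [0, 0, 6, 0, 0, 0, 0],
    [0, 0, 6, 0, 0, 0, 0],
    [0, 0, 6, 0, 0, 0, 0],
    [0, 0, 0, 0, 0, 0, 0]
  ]
}}

```text
time: 11.7
ee_pos: [0.549, -0.012, 0.1001]
eef_rot: [0.999, 0.038, 0.004, -0.002]
ft_force: [0.3, 0.1, 0.2]
width: 0.0438
```

Run:
```python
from h import *
to([.545,-.0150,.098],-1.81)
```

```text
t 11.7 ee [ 0.549  -0.012   0.1001] yaw -1.495 F [0.3 0.1 0.2] M [0.03 0.09 0.06] w 0.0438 j7 -1.67
rot deg [-0.25 -0.44 18.06] shift tool now [-0.0042  0.0027  0.0021] after rot [-0.0032  0.0039  0.0021]
```

>>> {"name": "send_rows", "arguments": {
  "steps": [
    [-0.2, -0.4, 3, -0.002, 0.0015, 0.001, 0],
    [0, 0, 3, -0.002, 0.0015, 0.001, 0],
    [0, 0, 3, 0, 0, 0, 0],
    [0, 0, 3, 0, 0, 0, 0],
    [0, 0, 3, 0, 0, 0, 0],
    [0, 0, 3, 0, 0, 0, 0],
    [0, 0, 2, 0, 0, 0, 0],
    [0, 0, 2, 0, 0, 0, 0],
    [0, 0, 1, 0, 0, 0, 0],
    [0, 0, 0, 0, 0, 0, 0]
  ]
}}

```text
time: 12.7
ee_pos: [0.5499, -0.0119, 0.1009]
eef_rot: [0.988, -0.152, 0.006, -0.002]
ft_force: [1.0, 0.2, -1.1]
width: 0.0437
```

Run:
```python
from h import *
to([.545,-.0150,.098],-1.81)
p,d=camera("side"); cv2.imwrite("pics/s9.png",cv2.resize(p[100:220,210:340],None,fx=6,fy=5,interpolation=cv2.INTER_CUBIC))
```

```text
t 12.7 ee [ 0.5499 -0.0119  0.1009] yaw -1.875 F [ 1.   0.2 -1.1] M [ 0.01 -0.09  0.05] w 0.0437 j7 -2.03
rot deg [-0.35 -0.62 -3.73] shift tool now [-0.0038  0.0045  0.0028] after rot [-0.0041  0.0042  0.0029]
```

View pics/s9.png

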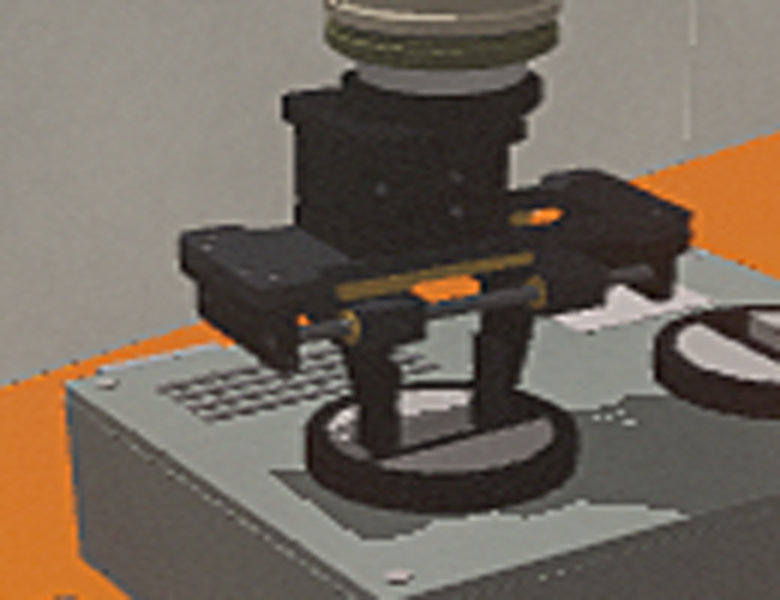

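The disc has turned with the fingers in the slot, which now runs nearly parallel to the front edge. I'll keep turning until the moment rises at the stop.

>>> {"name": "send_rows", "arguments": {
  "steps": [
    [0, 0, 2, -0.002, 0.002, 0.001, 0],
    [0, 0, 2, -0.002, 0.002, 0.001, 0],
    [0, 0, 1.5, 0, 0, 0.001, 0],
    [0, 0, 1.5, 0, 0, 0, 0],
    [0, 0, 1, 0, 0, 0, 0],
    [0, 0, 1, 0, 0, 0, 0],
    [0, 0, 1, 0, 0, 0, 0],
    [0, 0, 1, 0, 0, 0, 0],
    [0, 0, 1, 0, 0, 0, 0],
    [0, 0, 1, 0, 0, 0, 0]
  ]
}}

```text
time: 13.75
ee_pos: [0.5505, -0.0125, 0.1012]
eef_rot: [0.967, -0.254, 0.013, -0.002]
ft_force: [1.1, -5.3, 0.3]
width: 0.044
```

Run:
```python
from h import *
to([.545,-.0150,.098],-1.81)
```

```text
t 13.75 ee [ 0.5505 -0.0125  0.1012] yaw -2.085 F [ 1.1 -5.3  0.3] M [-1.19 -0.22  6.79] w 0.044 j7 -2.24
rot deg [ -0.41  -1.45 -15.78] shift tool now [-0.0036  0.0049  0.003 ] after rot [-0.0047  0.0037  0.0032]
```

The moment has risen to 6.8 N m against the end stop. I'll rotate back about 15° to centre in the slot's play, check, then lift.

>>> {"name": "send_rows", "arguments": {
  "steps": [
    [0, 0, -4, 0, 0, 0, 0],
    [0, 0, -4, 0, 0, 0, 0],
    [0, 0, -3, 0, 0, 0, 0],
    [0, 0, -2, 0, 0, 0, 0],
    [0, 0, -1, 0, 0, 0, 0],
    [0, 0, 0, 0, 0, 0, 0],
    [0, 0, 0, 0, 0, 0, 0],
    [0, 0, 0, 0, 0, 0, 0],
    [0, 0, 0, 0, 0, 0, 0],
    [0, 0, 0, 0, 0, 0, 0]
  ]
}}

```text
time: 14.75
ee_pos: [0.5491, -0.0129, 0.1005]
eef_rot: [0.988, -0.153, 0.01, -0.006]
ft_force: [0.5, -1.5, 0.3]
width: 0.0435
```

Run:
```python
from h import *
to([.545,-.0150,.098],-1.81)
p,d=camera("side"); cv2.imwrite("pics/s10.png",cv2.resize(p[100:220,210:340],None,fx=6,fy=5,interpolation=cv2.INTER_CUBIC))
```

```text
t 14.75 ee [ 0.5491 -0.0129  0.1005] yaw -1.879 F [ 0.5 -1.5  0.3] M [ 0.01 -0.    0.02] w 0.0435 j7 -2.03
rot deg [-0.84 -1.07 -3.94] shift tool now [-0.0033  0.0033  0.0024] after rot [-0.0035  0.003   0.0025]
```

View pics/s10.png

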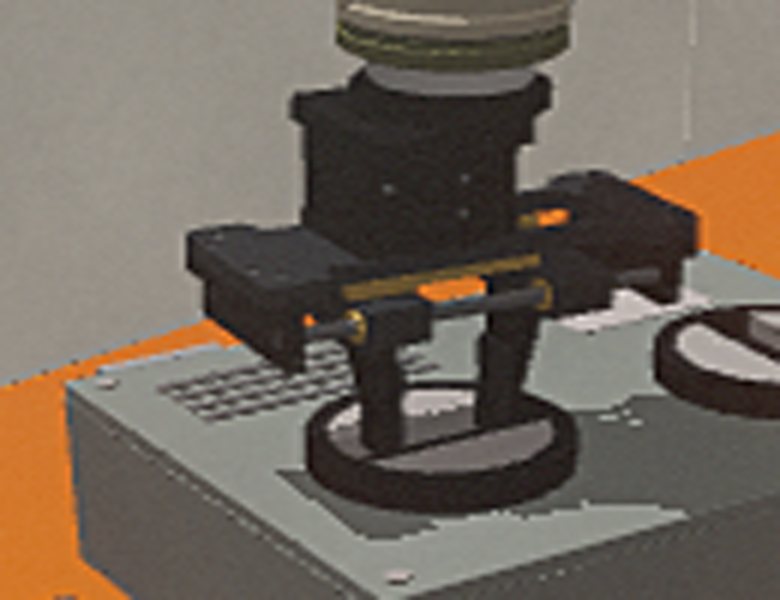

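>>> {"name": "send_rows", "arguments": {
  "steps": [
    [-0.4, -0.5, -1.5, -0.001, 0.001, 0, 0],
    [-0.4, -0.5, -1, -0.001, 0.001, 0, 0],
    [0, 0, 0, 0, 0, -0.003, 0],
    [0, 0, 0, 0, 0, -0.005, 0],
    [0, 0, 0, 0, 0, -0.01, 0],
    [0, 0, 0, 0, 0, -0.015, 0],
    [0, 0, 0, 0, 0, -0.02, 0],
    [0, 0, 0, 0, 0, -0.01, 0],
    [0, 0, -6, 0, 0, 0, 0],
    [0, 0, -6, 0, 0, 0, 0]
  ]
}}

```text
time: 15.8
ee_pos: [0.5466, -0.0139, 0.17]
eef_rot: [1.0, -0.023, 0.001, 0.0]
ft_force: [-0.1, -0.5, -0.4]
width: 0.0431
```

>>> {"name": "send_rows", "arguments": {
  "steps": [
    [0, 0, -8, 0, 0, 0, 0],
    [0, 0, -8, 0, 0, 0, 0],
    [0, 0, -8, 0, 0, 0, 0],
    [0, 0, -8, 0, 0, 0, 0],
    [0, 0, -8, 0, 0, 0, 0],
    [0, 0, -8, 0, 0, 0, 0],
    [0, 0, -8, 0, 0, 0, 0],
    [0, 0, -8, 0, 0, 0, 0],
    [0, 0, -8, 0, 0, 0, 0],
    [0, 0, 0, 0, 0, 0, 0]
  ]
}}

```text
time: 16.8
ee_pos: [0.5457, -0.0142, 0.1737]
eef_rot: [0.807, 0.591, 0.0, 0.001]
ft_force: [0.5, 0.3, -0.2]
width: 0.0435
```

Run:
```python
from h import *
to([.502,-.189,.15],-.325)
p,d=camera("side"); cv2.imwrite("pics/s11.png",cv2.resize(p[100:220,210:340],None,fx=6,fy=5,interpolation=cv2.INTER_CUBIC))
p,d=camera("top"); cv2.imwrite("pics/t11.png",p);np.save("pics/t11.npy",d)
W=cloud("top",d);hsv=cv2.cvtColor(p,cv2.COLOR_BGR2HSV)
m=np.zeros(d.shape,bool);m[205:285,350:425]=1
dark=m&(hsv[...,2]<50)&(W[...,2]<.15)&(W[...,2]>.1)
cs,_=cv2.findContours(dark.astype(np.uint8)*255,cv2.RETR_EXTERNAL,cv2.CHAIN_APPROX_NONE)
k=max(cs,key=cv2.contourArea);e=cv2.fitEllipse(cv2.convexHull(k));print(e,cv2.boundingRect(k))
Z=np.array([0,0,.128]),np.array([0,0,1.])
ctr=ray("top",e[0],*Z);print(ctr)
mm=dark&(np.linalg.norm(W[...,:2]-ctr[:2],axis=2)<.036)
q=np.array([ray("top",(u,v),*Z)[:2] for v,u in np.argwhere(mm)])
a=np.linalg.svd(q-q.mean(0),full_matrices=False)[2][0];a*=np.sign(a[0]);print("slot ctr",q.mean(0),"yaw",np.arctan2(a[1],a[0]))
```

```text
t 16.8 ee [ 0.5457 -0.0142  0.1737] yaw -0.307 F [ 0.5  0.3 -0.2] M [-0.03 -0.06  0.  ] w 0.0435 j7 -0.47
rot deg [0.14 0.06 1.01] shift tool now [-0.1798  0.0111  0.0239] after rot [-0.1796  0.0144  0.0237]
((390.9931640625, 244.1139373779297), (43.324485778808594, 56.26175308227539), 161.37229919433594) (373, 218, 41, 55)
[ 0.50537457 -0.19786143  0.128     ]
slot ctr [ 0.50586167 -0.19066777] yaw -0.2810810392869911
```

View pics/s11.png

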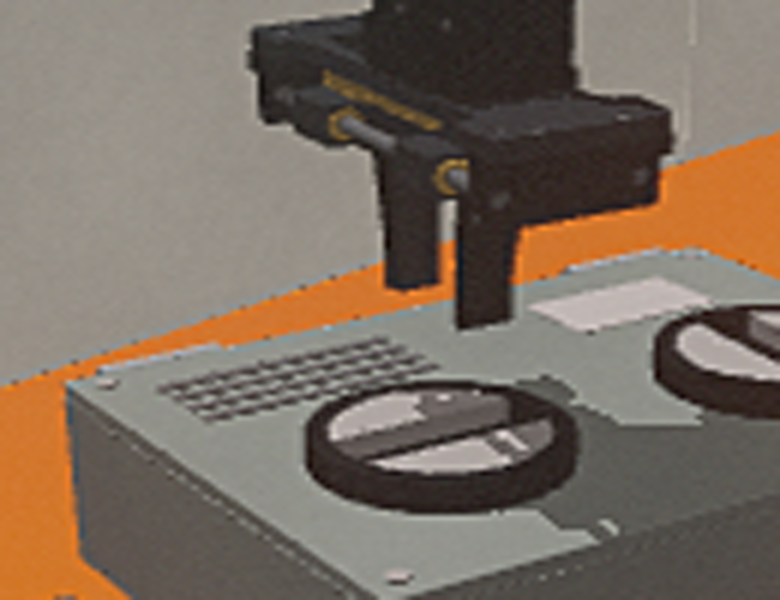

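View pics/t11.png

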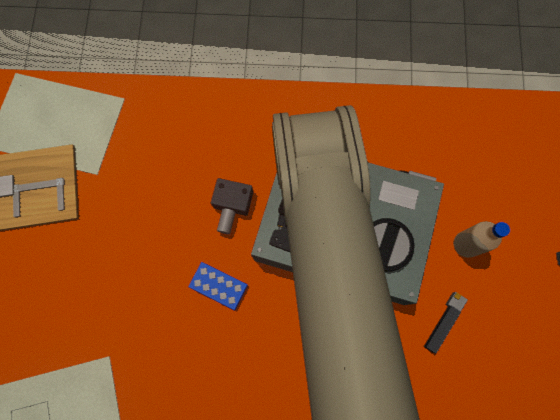

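The left slot now lies parallel to the front edge. The right fastener is only partly visible, with its ring's right edge at x=414 and centre near (388,245). That gives about (0.503,-0.1905), so I'll move there.

>>> {"name": "send_rows", "arguments": {
  "steps": [
    [0, 0, 0.6, -0.02, 0.002, 0, 0],
    [0, 0, 0, -0.03, 0.002, 0, 0],
    [0, 0, 0, -0.03, 0.002, 0, 0],
    [0, 0, 0, -0.03, 0.002, 0, 0],
    [0, 0, 0, -0.03, 0.002, 0, 0],
    [0, 0, 0, -0.025, 0.002, 0.003, 0],
    [0, 0, 0, -0.015, 0.001, 0.01, 0],
    [0, 0, 0, 0, 0, 0.01, 0],
    [0, 0, 0, 0, 0, 0.005, 0],
    [0, 0, 0, 0, 0, 0, 0]
  ]
}}

```text
time: 17.9
ee_pos: [0.4948, -0.1986, 0.1439]
eef_rot: [0.821, 0.571, 0.0, 0.001]
ft_force: [-0.5, 0.7, -0.9]
width: 0.0434
```

Run:
```python
from h import *
to([.503,-.1905,.098],-.32)
p,d=camera("side"); cv2.imwrite("pics/s12.png",cv2.resize(p[90:210,270:400],None,fx=6,fy=5,interpolation=cv2.INTER_CUBIC))
p,d=camera("top"); cv2.imwrite("pics/t12.png",p);np.save("pics/t12.npy",d)
q=camera_params("side");K=q["camera_matrix"];T=np.linalg.inv(q["world_from_camera"])
def pr(P):
    c=T[:3,:3]@P+T[:3,3];u=K@c;return (((u[:2]/u[2])-[270,90])*[6,5]).round(0)
print("ctr",pr(np.array([.503,-.1905,.128])))
for a in range(0,360,45): print(a,pr(np.array([.503+.056*np.cos(np.radians(a)),-.1905+.056*np.sin(np.radians(a)),.128])))
```

```text
t 17.9 ee [ 0.4948 -0.1986  0.1439] yaw -0.355 F [-0.5  0.7 -0.9] M [-0.02 -0.07  0.02] w 0.0434 j7 -0.14
rot deg [ 0.14  0.08 -2.01] shift tool now [0.0105 0.0048 0.0459] after rot [0.0103 0.0052 0.0459]
ctr [423. 392.]
0 [322. 364.]
45 [297. 394.]
90 [346. 425.]
135 [445. 438.]
180 [531. 423.]
225 [549. 391.]
270 [495. 362.]
315 [403. 351.]
```

View pics/s12.png

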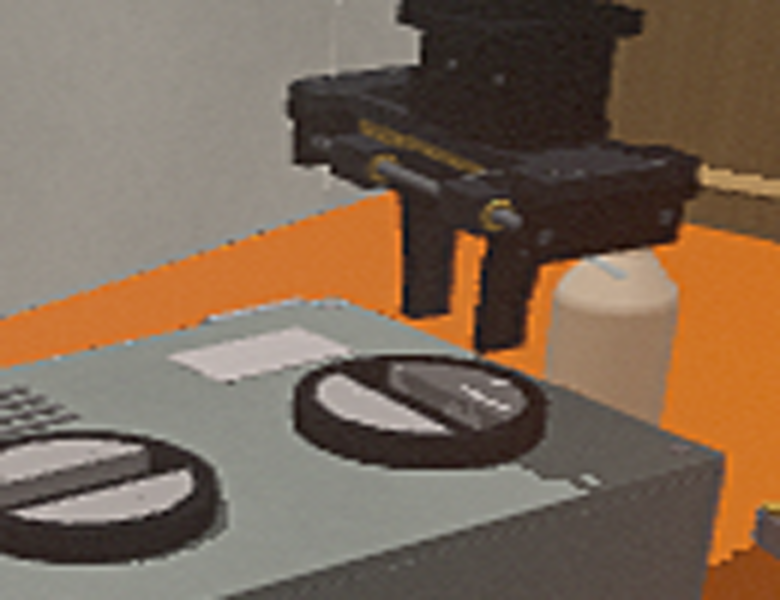

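View pics/t12.png

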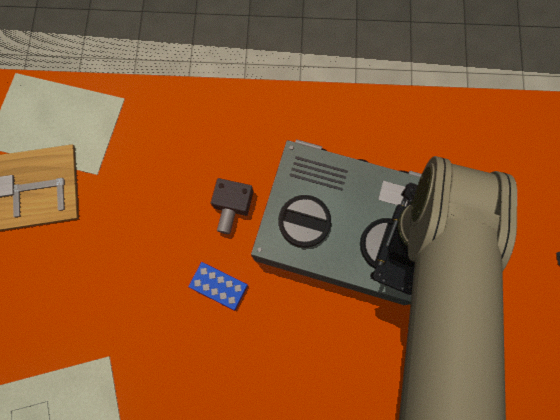

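The collar spans x 293–548 in the side view against a predicted 297–549, so the centre is right. The left slot looks locked in the top view. I'll centre and descend.

>>> {"name": "send_rows", "arguments": {
  "steps": [
    [0, 0, -2, 0.005, 0.0025, 0, 0],
    [0, 0, 0, 0.005, 0.0025, 0, 0],
    [0, 0, 0, 0, 0, 0.007, 0],
    [0, 0, 0, 0, 0, 0.007, 0],
    [0, 0, 0, 0, 0, 0.003, 0],
    [0, 0, 0, 0, 0, 0, 0],
    [0, 0, 0, 0, 0, 0, 0],
    [0, 0, 0, 0, 0, 0, 0],
    [0, 0, 0, 0, 0, 0, 0],
    [0, 0, 0, 0, 0, 0, 0]
  ]
}}

```text
time: 19.0
ee_pos: [0.5057, -0.1876, 0.1273]
eef_rot: [0.808, 0.589, 0.001, 0.002]
ft_force: [-0.0, -0.2, -0.2]
width: 0.0432
```

Run:
```python
from h import *
to([.503,-.1905,.098],-.32)
p,d=camera("side"); cv2.imwrite("pics/s13.png",cv2.resize(p[90:210,270:400],None,fx=6,fy=5,interpolation=cv2.INTER_CUBIC))
```

```text
t 19.0 ee [ 0.5057 -0.1876  0.1273] yaw -0.312 F [-0.  -0.2 -0.2] M [-0.08 -0.12  0.03] w 0.0432 j7 -0.14
rot deg [0.29 0.05 0.44] shift tool now [-0.0036 -0.0018  0.0293] after rot [-0.0036 -0.0016  0.0293]
```

View pics/s13.png

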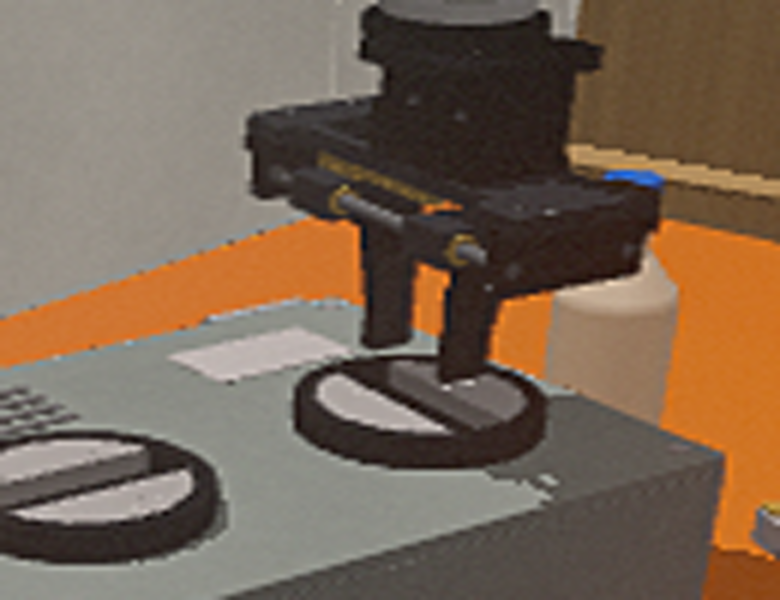

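>>> {"name": "send_rows", "arguments": {
  "steps": [
    [0.2, 0, 0.4, -0.0035, -0.0015, 0, 0],
    [0, 0, 0, 0, 0, 0, 0],
    [0, 0, 0, 0, 0, 0.004, 0],
    [0, 0, 0, 0, 0, 0.004, 0],
    [0, 0, 0, 0, 0, 0.003, 0],
    [0, 0, 0, 0, 0, 0, 0],
    [0, 0, 0, 0, 0, 0, 0],
    [0, 0, 0, 0, 0, 0, 0],
    [0, 0, 0, 0, 0, 0, 0],
    [0, 0, 0, 0, 0, 0, 0]
  ]
}}

```text
time: 20.05
ee_pos: [0.5029, -0.1908, 0.1153]
eef_rot: [0.811, 0.585, 0.0, 0.001]
ft_force: [-0.2, -0.2, -0.3]
width: 0.0437
```

Run:
```python
from h import *
to([.503,-.1905,.098],-.32)
p,d=camera("side"); cv2.imwrite("pics/s14.png",cv2.resize(p[90:210,270:400],None,fx=6,fy=5,interpolation=cv2.INTER_CUBIC))
```

```text
t 20.05 ee [ 0.5029 -0.1908  0.1153] yaw -0.32 F [-0.2 -0.2 -0.3] M [-0.01 -0.09 -0.01] w 0.0437 j7 -0.14
rot deg [0.07 0.05 0.  ] shift tool now [ 0.0003 -0.      0.0173] after rot [0.0003 0.     0.0173]
```

View pics/s14.png

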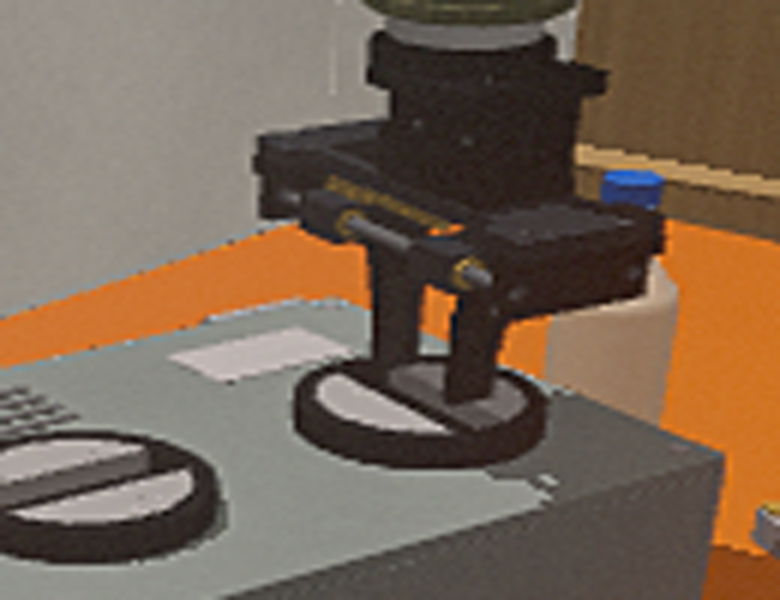

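The fingers are aligned over the slot. I'll descend.

>>> {"name": "send_rows", "arguments": {
  "steps": [
    [0, 0, 0, 0, 0, 0.004, 0],
    [0, 0, 0, 0, 0, 0.004, 0],
    [0, 0, 0, 0, 0, 0.004, 0],
    [0, 0, 0, 0, 0, 0.003, 0],
    [0, 0, 0, 0, 0, 0.002, 0],
    [0, 0, 0, 0, 0, 0, 0],
    [0, 0, 0, 0, 0, 0, 0],
    [0, 0, 0, 0, 0, 0, 0],
    [0, 0, 0, 0, 0, 0, 0],
    [0, 0, 0, 0, 0, 0, 0]
  ]
}}

```text
time: 21.1
ee_pos: [0.503, -0.1908, 0.0967]
eef_rot: [0.811, 0.585, 0.0, 0.001]
ft_force: [0.3, -0.7, 0.4]
width: 0.0435
```

Run:
```python
from h import *
to([.503,-.1905,.098],-.32)
p,d=camera("side"); cv2.imwrite("pics/s15.png",cv2.resize(p[90:210,270:400],None,fx=6,fy=5,interpolation=cv2.INTER_CUBIC))
```

```text
t 21.1 ee [ 0.503  -0.1908  0.0967] yaw -0.32 F [ 0.3 -0.7  0.4] M [ 0.03 -0.04  0.06] w 0.0435 j7 -0.15
rot deg [ 0.08  0.05 -0.01] shift tool now [ 0.0003 -0.0001 -0.0013] after rot [ 0.0003 -0.0001 -0.0013]
```

View pics/s15.png

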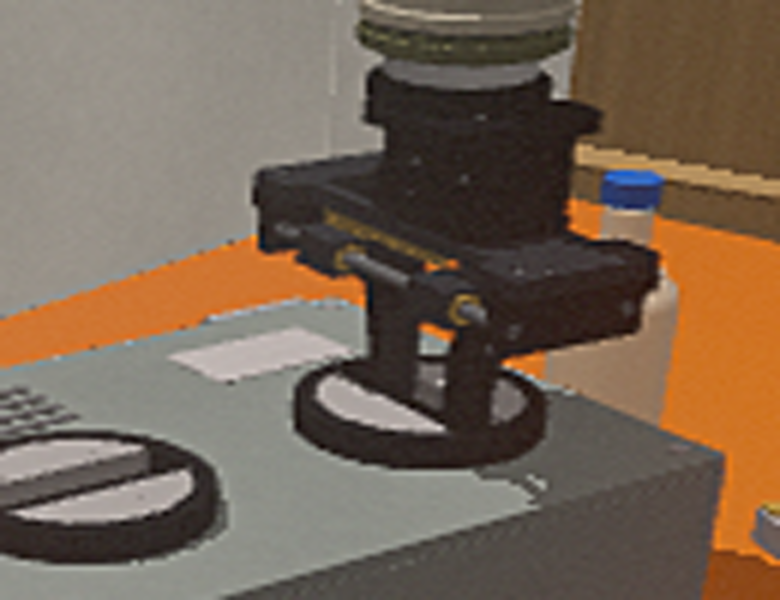

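The fingers are in the right slot with no contact force. I'll turn clockwise.

>>> {"name": "send_rows", "arguments": {
  "steps": [
    [0, 0, 4, 0, 0, 0, 0],
    [0, 0, 5, 0, 0, 0, 0],
    [0, 0, 5, 0, 0, 0, 0],
    [0, 0, 5, 0, 0, 0, 0],
    [0, 0, 5, 0, 0, 0, 0],
    [0, 0, 5, 0, 0, 0, 0],
    [0, 0, 5, 0, 0, 0, 0],
    [0, 0, 5, 0, 0, 0, 0],
    [0, 0, 5, 0, 0, 0, 0],
    [0, 0, 0, 0, 0, 0, 0]
  ]
}}

```text
time: 22.15
ee_pos: [0.5054, -0.1877, 0.097]
eef_rot: [0.974, 0.226, 0.003, -0.0]
ft_force: [-0.6, 0.2, -0.9]
width: 0.0435
```

Run:
```python
from h import *
to([.503,-.1905,.098],-1.81)
```

```text
t 22.15 ee [ 0.5054 -0.1877  0.097 ] yaw -1.114 F [-0.6  0.2 -0.9] M [-0.02  0.01  0.05] w 0.0435 j7 -0.92
rot deg [-0.04 -0.31 39.87] shift tool now [-0.0034  0.0014 -0.001 ] after rot [-0.0017  0.0033 -0.001 ]
```

>>> {"name": "send_rows", "arguments": {
  "steps": [
    [0, 0, 4, -0.002, 0.001, 0, 0],
    [0, 0, 5, -0.001, 0.001, 0, 0],
    [0, 0, 5, 0, 0, 0, 0],
    [0, 0, 5, 0, 0, 0, 0],
    [0, 0, 5, -0.001, 0.001, 0, 0],
    [0, 0, 5, 0, 0, 0, 0],
    [0, 0, 5, 0, 0, 0, 0],
    [0, 0, 4, 0, 0, 0, 0],
    [0, 0, 3, 0, 0, 0, 0],
    [0, 0, 0, 0, 0, 0, 0]
  ]
}}

```text
time: 23.15
ee_pos: [0.5068, -0.1873, 0.0975]
eef_rot: [0.992, -0.126, 0.006, -0.003]
ft_force: [-0.4, 0.1, -0.2]
width: 0.0439
```

Run:
```python
from h import *
to([.503,-.1905,.098],-1.81)
```

```text
t 23.15 ee [ 0.5068 -0.1873  0.0975] yaw -1.824 F [-0.4  0.1 -0.2] M [0.05 0.01 0.03] w 0.0439 j7 -1.61
rot deg [-0.45 -0.61 -0.78] shift tool now [-0.0028  0.004  -0.0006] after rot [-0.0029  0.004  -0.0005]
```

>>> {"name": "send_rows", "arguments": {
  "steps": [
    [-0.2, -0.3, 2, -0.001, 0.002, 0, 0],
    [-0.2, -0.3, 2, -0.001, 0.002, 0, 0],
    [0, 0, 1.5, 0, 0, 0, 0],
    [0, 0, 1.5, 0, 0, 0, 0],
    [0, 0, 1, 0, 0, 0, 0],
    [0, 0, 1, 0, 0, 0, 0],
    [0, 0, 1, 0, 0, 0, 0],
    [0, 0, 1, 0, 0, 0, 0],
    [0, 0, 1, 0, 0, 0, 0],
    [0, 0, 0, 0, 0, 0, 0]
  ]
}}

```text
time: 24.15
ee_pos: [0.5063, -0.189, 0.098]
eef_rot: [0.976, -0.218, 0.002, 0.001]
ft_force: [-0.5, -3.9, -1.6]
width: 0.0442
```

Run:
```python
from h import *
to([.503,-.1905,.098],-1.81)
```

```text
t 24.15 ee [ 0.5063 -0.189   0.098 ] yaw -2.01 F [-0.5 -3.9 -1.6] M [-0.57 -0.04  4.23] w 0.0442 j7 -1.8
rot deg [  0.07  -0.25 -11.47] shift tool now [-0.0024  0.0028  0.    ] after rot [-0.0029  0.0022  0.    ]
```

The moment is 4.2 N m against the stop. I'll back off to the middle of the play and check.

>>> {"name": "send_rows", "arguments": {
  "steps": [
    [0, 0, -3, 0, 0, 0, 0],
    [0, 0, -3, 0, 0, 0, 0],
    [0, 0, -2, 0, 0, 0, 0],
    [0, 0, -1.5, 0, 0, 0, 0],
    [0, 0, -0.5, 0, 0, 0, 0],
    [0, 0, 0, -0.001, 0.001, 0, 0],
    [0, 0, 0, 0, 0, 0, 0],
    [0, 0, 0, 0, 0, 0, 0],
    [0, 0, 0, 0, 0, 0, 0],
    [0, 0, 0, 0, 0, 0, 0]
  ]
}}

```text
time: 25.15
ee_pos: [0.5043, -0.1901, 0.098]
eef_rot: [0.99, -0.141, 0.002, -0.002]
ft_force: [-0.0, 0.3, -0.0]
width: 0.0435
```

Run:
```python
from h import *
to([.503,-.1905,.098],-1.81)
```

```text
t 25.15 ee [ 0.5043 -0.1901  0.098 ] yaw -1.854 F [-0.   0.3 -0. ] M [ 0.11 -0.01  0.  ] w 0.0435 j7 -1.64
rot deg [-0.28 -0.19 -2.5 ] shift tool now [-0.0012  0.0007  0.    ] after rot [-0.0012  0.0007  0.    ]
```

>>> {"name": "send_rows", "arguments": {
  "steps": [
    [0, 0, 0, 0, 0, -0.003, 0],
    [0, 0, 0, 0, 0, -0.005, 0],
    [0, 0, 0, 0, 0, -0.015, 0],
    [0, 0, 0, 0, 0, -0.03, 0],
    [0, 0, 0, 0, 0, -0.035, 0],
    [0, 0, 0, -0.02, 0, -0.02, 0],
    [0, 0, 0, -0.04, 0, 0, 0],
    [0, 0, 0, -0.04, 0, 0, 0],
    [0, 0, 0, -0.03, 0, 0, 0],
    [0, 0, 0, 0, 0, 0, 0]
  ]
}}

```text
time: 26.15
ee_pos: [0.3749, -0.1522, 0.2133]
eef_rot: [0.99, -0.141, 0.003, -0.002]
ft_force: [0.1, -0.3, -0.0]
width: 0.0435
```

>>> {"name": "send_rows", "arguments": {
  "steps": [
    [0, 0, 0, 0, 0.02, 0, 0],
    [0, 0, 0, 0, 0.04, 0, 0],
    [0, 0, 0, 0, 0.04, 0, 0],
    [0, 0, 0, 0, 0.04, 0, 0],
    [0, 0, 0, 0, 0.04, 0, 0],
    [0, 0, 0, 0, 0.04, 0, 0],
    [0, 0, 0, 0, 0.02, 0, 0],
    [0, 0, 0, 0, 0, 0, 0],
    [0, 0, 0, 0, 0, 0, 0],
    [0, 0, 0, 0, 0, 0, 0]
  ]
}}

```text
time: 27.15
ee_pos: [0.3098, -0.3927, 0.2164]
eef_rot: [0.99, -0.138, 0.005, 0.0]
ft_force: [-0.1, 0.6, 0.4]
width: 0.043
```

Run:
```python
from h import *
to([.503,-.1905,.098],-1.81)
p,d=camera("side"); cv2.imwrite("pics/s20.png",p)
p,d=camera("top"); cv2.imwrite("pics/t20.png",p);np.save("pics/t20.npy",d)
analyse(p,d,"20")
```

```text
t 27.15 ee [ 0.3098 -0.3927  0.2164] yaw -1.849 F [-0.1  0.6  0.4] M [ 0.    0.12 -0.03] w 0.043 j7 -1.03
rot deg [-0.04 -0.58 -2.21] shift tool now [ 0.1291 -0.2473  0.12  ] after rot [ 0.1398 -0.2422  0.1184]
lid plane [ 0.5577002  -0.11402651  0.11020024] [-1.85043885e-04  1.26958808e-03  9.99999177e-01] 0.0013579002817171446 tilt 0.0012830027459520923
fast ((386.92779541015625, 245.00306701660156), (52.83125305175781, 54.92591857910156), 140.845458984375) [ 0.50306561 -0.1893307   0.12828575] slot yaw 1.3233225802599162
fast ((304.67352294921875, 221.3299560546875), (51.82192611694336, 52.985355377197266), 154.48297119140625) [ 0.54575745 -0.01624948  0.12807391] slot yaw 1.3323596545105147
```

View pics/s20.png

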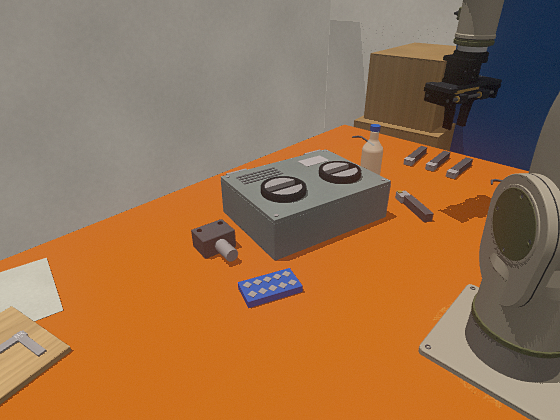

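View pics/t20.png

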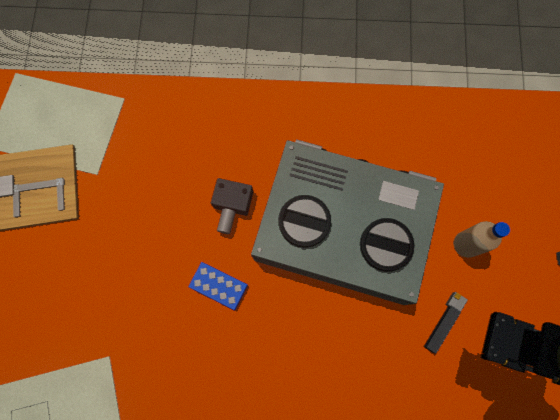

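Both slots are parallel to the front edge at yaw 1.323 (right) and 1.332 (left), against an expected 1.329. Lid tilt is 0.001 rad. The bystanders sit at the same pixels as at the start, and the arm is clear. I'll hand in the job.

```bash
python3 -c "
from bench import *
print(close_job())"
```

```text
the job is handed in; nothing more can be done
None
```

The lid is shut and both quarter-turn fasteners are turned clockwise to their stops, left first, then right. I handed the job in at about 27 s of the 59 s allowed.

- **Lid:** I pushed it down from about 0.20 rad with closed fingertips until it seated, at a reaction of about 20 N. The last top view showed a tilt of 0.001 rad.
- **Fasteners:** I turned each with both half-open fingertips in its slot until the moment rose at the stop, to 6.8 N m on the left and 4.2 N m on the right. I then backed off within the slot's play before lifting out. The final slot directions were 1.332 rad (left) and 1.323 rad (right), against an expected 1.329 rad for locked.
- **Surroundings:** The loose things beside the box appear where they were in the first pictures. The arm ended clear of everything, with about zero contact force.

One thing disagreed: in the pictures and on contact, the fingertips were about 20 mm behind the reported TCP. The given `tip_extent` puts them 17 mm ahead of it. I set the heights from the camera and the contact instead.

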